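# Clamp the specimen holder with the clicking knob

### The job

Pick up the specimen holder, lay its flat tongue in the open mouth of the clamping fixture and slide it under the bridge until its nose rests fully home against the back stop, without ramming the stop. Then turn the black knob on the bridge clockwise (seen from above) until it slips with a click, and stop turning: one click is enough, a second does no harm, but do not force it on into a third. Let go with the holder clamped home, and leave the jar, the bottle and the brush where they are.

Things in the scene. Friction and masses are not known exactly. Their poses are not given: they have to be found in the camera images.
- holder_center (a point): Loose specimen holder, 0.3-0.5 kg: aluminium plate 140 mm long (x), 40 wide (y), 10 thick, with an upright steel grip block 30 (x) x 24 (y) on it, 10 to 72 above the underside, a thin white slab on top. Point: on the block's axis, 41 above the underside; x towards the plate's nose, z up. The plate reaches 118 ahead of it, 22 behind. Grasp the block across its 24 mm (y).
- holder_nose (a point): Middle of the front end face of the holder's plate, 118 ahead of the grip block's axis and 5 above the underside; axes as the holder's.
- fixture: Fixed aluminium clamping fixture. Origin on the bench under the knob's axis; x = sliding-in direction, from the open mouth to the back stop; z up. Base plate 250 x 90 x 14 mm, x = -185 to +65; the holder slides on its top, 14 above the bench. Between x = -14 and +14 a bridge crosses, underside 42, top 52 above the bench. Holder home: its grip block is at x = -88.
- mouth (a point): Where the rails begin: mid-channel on the base's top, at x = -55 of the fixture, axes as the fixture's. From here to x = +45 two rails 16 high stand 43 apart inside (the plate has 1.5 play each side); towards the robot, to x = -121, guides flare from 43 to about 62 apart. Lay the holder down with its nose 0 to 30 ahead of here (bridge: 41 ahead).
- stop: Fixed steel back stop, 12 x 43 x 20, between the rails. Origin at the middle of the lower edge of its front face, at x = +30 of the fixture, 14 above the bench; axes as the fixture's. The holder is home when its nose touches this face. A push of 5 to 15 N seats it; over 40 N is ramming.
- foot: Round steel pressure foot, diameter 24, 6 thick, under the bridge on the knob's axis; origin at the centre of its underside. It starts 2.5 to 5 mm above the top of a holder slid in (24 above the bench). Turning the knob clockwise lowers it 3.5 mm per radian; it does not turn. The screw stays where it is left; turning it freely takes about 0.22 N m.
- knob_grip (a point): Black knob on the bridge, vertical axis: disc of radius 19 mm with an upright bar grip 38 long (x), 14 thick (y), 32 high on it; disc top 66, bar top 98 above the bench. Point: on the axis, 88 above the bench; grip the bar here across its 14 mm (y). x runs along the bar to the end with the white mark, z up. The knob keeps its height as it turns, and turns clockwise from above.
- knob_mark (a point): White mark on the rim of the knob's disc, 19 from the axis, below one end of the bar. The knob drives the collar below through a torque limiter. With the foot hard on the holder the torque climbs to about 0.4 N m, then drops by 0.15 to 0.3 as the knob slips: a click every 0.39 rad on from the collar (the first is past its crest at 0.2 rad, a third crest comes at 0.98).
- spindle: Steel index collar under the knob, same axis, radius 25, 5 thick; origin on the axis, 52.5 above the bench. x points to a dark tick on its top, z is up. It turns with the knob, tick under the knob's mark, until the limiter slips; each slip leaves the mark further on clockwise (to the collar's -y).
- jar: Bystander: lidded jar, diameter 64, 80 tall; origin at the underside.
- bottle: Bystander: white bottle, diameter 54, 130 tall; origin at the underside.
- brush: Bystander: brush, 170 long, lying on the bench.
Things that resemble listed ones, but are neither listed nor needed, are in the scene too. What is shaped like the part that bears holder_center but blue is not meant.

How it is judged (in metres and radians):
On the way, in this order (a step that is already met when the one before it is completed fails the run):
1. the holder lies flat in the channel, its nose home on the back stop, before the foot is on it (x of holder_nose in the frame of fixture between 0.0275 and 0.034 m and z of holder_nose in the frame of fixture below 0.022 m and angle between holder_center's own z axis and vertical below 0.05 rad and contact force between foot and holder below 1 N), for 0.2 s.
2. the knob has slipped over its first click with the foot pressing the holder that lies home (x of holder_nose in the frame of fixture between 0.0275 and 0.034 m and z of holder_nose in the frame of fixture below 0.022 m and angle between holder_center's own z axis and vertical below 0.05 rad and y of knob_mark in the frame of spindle below -0.0034 m and contact force between foot and holder above 20 N), for 0.2 s.
At the end, for the whole second after the job is handed in: The holder lies flat (within 0.05 rad) in the channel with its nose within 2.5 mm of the back stop, at rest and pressed by the foot with more than 20 N; the knob stands one or two clicks (past 0.18, less than 0.95 rad) on from the spindle, and is let go (all of step 2 and y of knob_mark in the frame of spindle above -0.0155 m and linear speed of holder below 0.01 m/s); the robot touches nothing.
It fails at once if the back stop is rammed with more than 40 N (contact force between holder and stop above 40 N).
It fails at once if the knob is forced on into a third click (y of knob_mark in the frame of spindle below -0.0155 m).
It fails at once if the jar is moved by more than 30 mm (distance of jar from where it was at the start of the episode above 0.03 m).
It fails at once if the bottle is moved by more than 30 mm (distance of bottle from where it was at the start of the episode above 0.03 m).
It fails at once if the brush is moved by more than 30 mm (distance of brush from where it was at the start of the episode above 0.03 m).
It also fails if it takes over 72 s, if anything falls off the work surface, if the arm or the gripper's body presses on something with over 40 N, if the wrist force passes 120 N, or if a joint passes its speed limit or range.

### The arm

A 7-joint arm with a two-finger parallel gripper is mounted at the origin on the work surface. World frame = base frame: x ahead of the robot, y to its left, z up, the work surface at z = 0. Lengths are in m, angles in degrees, forces in N, time in s.
With the tool pointing down it reaches from about 0.425 to 1.025 m from the base axis. Payload 3.6 kg.
Tool frame: the origin (TCP) lies on the mounting face of the last link; the fingertips stand env.tip_extent ahead of it and the grasp point (between the pads) lies 155 mm ahead of it (env.tip_extent is the distance from the TCP to the fingertips, in m); z points along the fingers, y is the line along which they close (so a half turn about z gives the same grasp; the last joint's range is limited). The gripper opens to 85 mm and grips with 20 to 120 N. Pads are 22 mm wide; open, the fingers measure 114 mm over their backs; the gripper's body (76 mm by 85 mm) begins 54 mm behind the grasp point. The pads swing forward as they close: fully open they stand 13 mm farther back than shut.
Start: joints at [69.758, 33.873, 2.773, 92.16, -1.908, 54.013, -1.931], TCP at [0.186, -0.701, 0.405] pointing down, gripper open.
Joint ranges: [-153.93, 153.93], [-27.13, 128.08], [-72.61, 78.16], [10.71, 143.7], [-87.88, 267.88], [4.46, 118.87], [-176.78, 176.78]. Speed limits (degrees/s): [147.25, 147.25, 180, 180, 180, 180, 180].

### API

Orientations are given as [roll, pitch, yaw] about the fixed x, y, z axes, in that order (R = Rz(yaw) Ry(pitch) Rx(roll)).
In Python, from workcell import env, imaging gives the robot as it stands.
- The arm moves only by the tool play_rows, never from a script. Its argument "increments" is a list of rows, each an object with "gripper": the gripper's target within -1 to 1 (fully open at 1, half-way at 0, shut at -1); "xyz": the shift along the tool's x, y, z in cm, a list of three; "turn": the turn about the tool's z in degrees. A call has 1 to 20 rows; each row shifts and turns the commanded pose from where the row before left it, along the tool's axes as they then stand; what a row does not reach is not made up. A row lasts 1/10 s, in which the tool goes at most 50 mm and 8.59 degrees, less where a joint would pass 70% of its speed; a pose out of reach is approached as far as the arm can. A call with a gripper value outside its range is refused whole. The fingers move at their own pace and stop on an object; the grip force is fixed at half the most. Time passes only in rows, so rows that do not move let the fingers close. It gives the time, the measured TCP pose, the force, the opening and the grip force at its end, in the units of the state.
- env.get_obs(): the state, without advancing time (a new reading comes with each control period).
- imaging.get_image(name): name is "scene" or "side" or "wrist"; returns (picture, depth): 420x560x3 uint8, red, green, blue; 420x560 float32, m along the optical axis (not along the pixel's ray), 0 where there is no reading.
- imaging.camera_model(name): a dict with "K" (3x3 intrinsics, pixels), "eye" and "orientation" of the camera in the world; the wrist camera has in their place "T_tool_cam" (4x4, takes a point from camera to tool coordinates, whose origin is the TCP and whose axes are the flange's). Camera axes: x right, y up, looking along -z (the intrinsics and any distortion apply to the point x, -y, -z); pixel columns grow to the right and rows downward; lengths in m; the calibration is good to about 2 mm. A picture is of the moment at which its call begins: read the wrist's pose just before it. camera_model takes no time and is no camera call.
- env.close_job(): hands the job in; it is judged then, once.
The state is a dict: "time_s": time; "joint_pos": joint angles; "joint_vel": joint speeds; "joint_efforts": joint torques, N m; "ee_pos": TCP position; "ee_rot": TCP orientation; "ft_force": force on the tool from outside, world axes, zero at the start; "torque": the same for the moment, N m; "finger_gap": opening from 0.0 (shut) to 1.0 (fully open); "finger_force": force on a finger pad.
Only numpy, scipy, OpenCV 4.12 (cv2) and the standard library are available. Lean on these libraries where they do the work, as an engineer would, in place of code of your own. Each camera call takes 0.05 s, during which the arm holds its last target. There are 200 camera calls.

## Working session

There is one attempt and no reset: what is moved stays moved. The work goes in short steps, Python scripts to look and compute and a tool call to move; the robot and the scene stay as the last step left them, time stands still between calls to the robot, and variables do not carry over. Pictures are saved under pics/ and viewed, at most 10 in all, crops included, and the job is handed in when it is done.

Besides the shell and the picture viewer there is one more tool, called as a command line: name --argument value ..., lists and objects as JSON in quotes. play_rows: Moves the arm, as the interface text tells. Its arguments: {"type":"object","properties":{"increments":{"type":"array"}},"required":["increments"]}

```bash
mkdir -p pics; cat > h.py <<'E'
import numpy as np, cv2
from workcell import env, imaging
from scipy.spatial.transform import Rotation as R
def shot(name):
    o=env.get_obs(); im,d=imaging.get_image(name); m=imaging.camera_model(name)
    if name=="wrist":
        T=np.eye(4);T[:3,:3]=R.from_euler('xyz',o['ee_rot'],degrees=True).as_matrix();T[:3,3]=o['ee_pos']
        T=T@np.array(m['T_tool_cam'])
    else:
        T=np.eye(4);e=np.array(m['orientation'],float)
        T[:3,:3]=e if e.shape==(3,3) else R.from_euler('xyz',e,degrees=True).as_matrix()
        T[:3,3]=m['eye']
    return im,d,np.array(m['K']),T,m
def rays(K,T,m,px):
    px=np.array(px,float).reshape(-1,1,2)
    dist=m.get('distortion',m.get('dist'))
    n=cv2.undistortPoints(px,K,None if dist is None else np.array(dist,float)).reshape(-1,2)
    return np.c_[n[:,0],-n[:,1],-np.ones(len(n))]
def at_depth(K,T,m,px,d):
    r=rays(K,T,m,px)*np.array(d).reshape(-1,1); return r@T[:3,:3].T+T[:3,3]
def at_z(K,T,m,px,z):
    r=rays(K,T,m,px)@T[:3,:3].T; return T[:3,3]+r*((z-T[2,3])/r[:,2:3])
E
python3 - <<'E'
from h import *
o=env.get_obs();print(o,env.tip_extent)
for n in("scene","side","wrist"):
    im,d,K,T,m=shot(n);cv2.imwrite(f"pics/{n}0.png",im[:,:,::-1]);np.savez(f"{n}0.npz",im=im,d=d,T=T,K=K)
    print(n,m)
E
```

```text
{'time_s': 0.0, 'joint_pos': array([69.75736224, 33.92712414,  2.76680615, 92.23664895, -1.90761248,
       54.0128814 , -1.93086785]), 'joint_vel': array([-0.08143819, -0.01422854, -0.00961913, -0.0120093 ,  0.07124077,
       -0.04716077,  0.08464988]), 'joint_efforts': array([ 4.42642986e-04, -5.48682082e+01,  1.54667929e+00, -1.98122871e+01,
        9.36980301e-03,  8.64517002e-03, -1.12405999e-06]), 'ee_pos': array([ 0.18616322, -0.70023644,  0.40352109]), 'ee_rot': array([-1.79869646e+02,  7.35673916e-03,  1.48907610e+01]), 'ft_force': array([-0.06428176, -0.13776675, -0.02112626]), 'torque': array([-0.00882592, -0.04389583, -0.00724206]), 'finger_force': 0.0, 'finger_gap': 1.0031588871959778} 0.1734
scene {'K': array([[390.87714326,   0.        , 280.53478973],
       [  0.        , 390.87714326, 212.79234588],
       [  0.        ,   0.        ,   1.        ]]), 'eye': array([1.10548835, 0.10809797, 0.92244276]), 'orientation': array([ 33.97665535,   0.21814477, 105.87128315])}
side {'K': array([[536.1283904 ,   0.        , 289.32519091],
       [  0.        , 536.1283904 , 215.42170213],
       [  0.        ,   0.        ,   1.        ]]), 'eye': array([-0.0143751 ,  1.03411661,  0.97640125]), 'orientation': array([  54.24104481,    1.30699158, -153.57439201])}
wrist {'K': array([[350.34893326,   0.        , 284.29749637],
       [  0.        , 350.34893326, 207.72026619],
       [  0.        ,   0.        ,   1.        ]]), 'T_tool_cam': array([[-8.68769161e-04,  9.53149469e-01,  3.02498487e-01,
         7.71659986e-02],
       [ 9.99999614e-01,  8.68249096e-04,  1.36191295e-04,
        -3.70735306e-04],
       [-1.32833378e-04,  3.02498489e-01, -9.53149855e-01,
         3.10286531e-02],
       [ 0.00000000e+00,  0.00000000e+00,  0.00000000e+00,
         1.00000000e+00]])}
```

View pics/scene0.png

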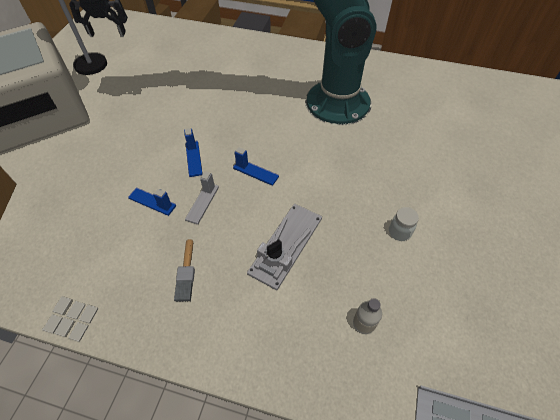

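View pics/side0.png

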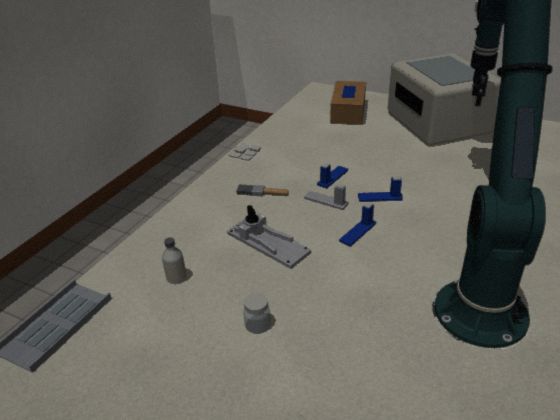

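The scene picture shows one grey holder (block at about 208,183, plate reaching to 195,218). The three blue look-alikes at (193,155), (255,167) and (152,200) are not meant. The fixture runs from (308,210) to (262,280), with the knob at (274,248). I'll confirm this in an enlarged crop.

```bash
python3 - <<'E'
from h import *
im,d,K,T,m=shot("scene")
c=im[160:300,170:340,::-1];cv2.imwrite("pics/c1.png",cv2.resize(c,None,fx=4.2,fy=4.2,interpolation=cv2.INTER_CUBIC))
def P(u,v):return at_depth(K,T,m,[[u,v]],[d[v,u]])[0].round(3)
for u,v in[(208,179),(208,183),(195,215),(190,210),(274,246),(295,212),(318,217),(252,272),(277,282),(404,215),(374,303),(188,250),(183,295),(240,156),(165,200),(100,150)]:print(u,v,P(u,v))
E
```

```text
208 179 [ 0.503 -0.276  0.075]
208 183 [ 0.504 -0.279  0.058]
195 215 [ 0.587 -0.292  0.01 ]
190 210 [ 0.575 -0.313  0.01 ]
274 246 [ 0.67  -0.035  0.101]
295 212 [ 0.506 -0.024  0.017]
318 217 [0.505 0.042 0.017]
252 272 [ 0.713 -0.082  0.016]
277 282 [ 0.723 -0.013  0.019]
404 215 [0.481 0.259 0.08 ]
374 303 [0.761 0.212 0.132]
188 250 [ 0.7   -0.263  0.02 ]
183 295 [ 0.819 -0.224  0.02 ]
240 156 [ 0.388 -0.223  0.063]
165 200 [ 0.588 -0.372  0.054]
100 150 [ 0.434 -0.685  0.003]
```

View pics/c1.png

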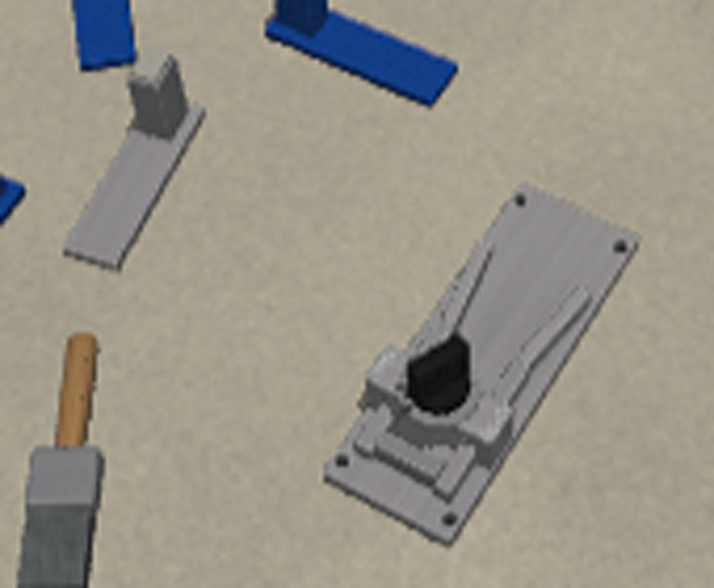

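The crop confirms a grey plate with a grey block (crop 158,95) and nose corners at (66,250) and (118,266). This holder is the one meant. The fixture's base corners are at (524,185), (637,236), (326,469) and (450,537).

```bash
python3 - <<'E'
from h import *
im,d,K,T,m=shot("scene")
f=lambda a:np.array(a)/4.2+[170,160]-.5+.5/4.2
A=at_z(K,T,m,f([(524,185),(637,236),(326,469),(450,537)]),.014);print(A.round(4))
mx=(A[2]+A[3]-A[0]-A[1])/2; print(np.linalg.norm(mx),np.degrees(np.arctan2(mx[1],mx[0])),np.linalg.norm(A[0]-A[1]),np.linalg.norm(A[2]-A[3]))
u=mx/np.linalg.norm(mx);o=A.mean(0)+u*.06;print("fixture origin",o)
B=at_z(K,T,m,f([(66,250),(118,266),(205,108)]),.010);print(B.round(4),np.linalg.norm(B[1]-B[0]),np.linalg.norm(B[1]-B[2]))
v=B[1]-B[2];v/=np.linalg.norm(v);print("holder yaw",np.degrees(np.arctan2(v[1],v[0])),"center",(B[0]+B[1])/2-.118*v)
E
```

```text
[[ 0.4767 -0.0333  0.014 ]
 [ 0.4965  0.0494  0.014 ]
 [ 0.7133 -0.0952  0.014 ]
 [ 0.7352 -0.0105  0.014 ]]
0.24531000258525282 -14.377722735042521 0.08504768438951418 0.08741477887163611
fixture origin [ 0.6635673  -0.03727939  0.014     ]
[[ 0.6074 -0.313   0.01  ]
 [ 0.6098 -0.2749  0.01  ]
 [ 0.4706 -0.267   0.01  ]] 0.038201010111137086 0.13942612492605946
holder yaw -3.2569175134277706 center [ 0.49077802 -0.28725422  0.01      ]
```

play_rows --increments '[{"gripper":1,"xyz":[2.5,-2.0,0],"turn":0},{"gripper":1,"xyz":[2.5,-2.0,0],"turn":0},{"gripper":1,"xyz":[2.5,-2.0,0],"turn":0},{"gripper":1,"xyz":[2.5,-2.0,0],"turn":0},{"gripper":1,"xyz":[2.5,-2.0,0],"turn":0},{"gripper":1,"xyz":[2.5,-2.0,0],"turn":0},{"gripper":1,"xyz":[2.5,-2.0,0],"turn":0},{"gripper":1,"xyz":[2.5,-2.0,0],"turn":0},{"gripper":1,"xyz":[2.5,-2.0,0],"turn":0},{"gripper":1,"xyz":[2.5,-2.0,1],"turn":0},{"gripper":1,"xyz":[2.5,-2.0,1],"turn":0},{"gripper":1,"xyz":[2.5,-2.0,1],"turn":0},{"gripper":1,"xyz":[2.5,-2.0,1],"turn":0},{"gripper":1,"xyz":[2.5,-2.0,1],"turn":0},{"gripper":1,"xyz":[2.5,-2.0,1],"turn":0},{"gripper":1,"xyz":[2.5,-2.0,1],"turn":0},{"gripper":1,"xyz":[0,0,0],"turn":6.1},{"gripper":1,"xyz":[0,0,0],"turn":6.1},{"gripper":1,"xyz":[0,0,0],"turn":6.0},{"gripper":1,"xyz":[0,0,0],"turn":0}]'

```text
time_s: 2.25
ee_pos: [0.4908, -0.2884, 0.3347]
ee_rot: [180.0, 0.0, -3.3]
ft_force: [-0.4, 0.3, 0.2]
finger_gap: 1.0
finger_force: 0.0
```

```bash
python3 - <<'E'
from h import *
o=env.get_obs();print(o['ee_pos'],o['ee_rot'])
im,d,K,T,m=shot("wrist");cv2.imwrite("pics/w1.png",im[:,:,::-1]);np.savez("w1.npz",d=d,T=T,K=K)
E
```

```text
[ 0.49082391 -0.28839619  0.334661  ] [ 1.79979629e+02  1.19477473e-02 -3.28007072e+00]
```

View pics/w1.png

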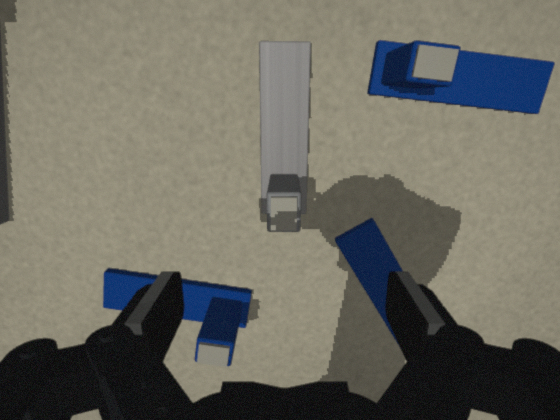

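The wrist view shows the grey holder's plate with nose corners (260,42) and (310,42), and the block top (white slab) centred near (284,204). The blue look-alikes lie to both sides.

```bash
python3 - <<'E'
from h import *
im,d,K,T,m=shot("wrist")
g=im.astype(int)
for v in (45,80,120,160):
    row=d[v,230:340]; pts=at_z(K,T,m,[(u,v) for u in range(230,340)],0.01); 
    P=at_depth(K,T,m,[(u,v) for u in range(230,340)],row); on=P[:,2]>.006
    w=np.where(on)[0]; print(v,w[0]+230,w[-1]+230,((P[w[0]]+P[w[-1]])/2).round(4))
uu,vv=np.meshgrid(np.arange(245,325),np.arange(30,245)); 
P=at_depth(K,T,m,np.c_[uu.ravel(),vv.ravel()],d[vv,uu].ravel())
pl=P[(P[:,2]>.006)&(P[:,2]<.014)];tp=P[(P[:,2]>.066)&(P[:,2]<.08)]
r=cv2.minAreaRect((pl[:,:2]*1000).astype(np.float32));print("plate",r,pl[:,2].mean())
r=cv2.minAreaRect((tp[:,:2]*1000).astype(np.float32));print("top",r,tp[:,2].mean(),len(tp))
im,d,K,T,m=shot("scene")
uu,vv=np.meshgrid(np.arange(180,200),np.arange(125,160));P=at_depth(K,T,m,np.c_[uu.ravel(),vv.ravel()],d[vv,uu].ravel());q=P[P[:,2]>.05];print("blue block",q.min(0),q.max(0))
E
```

```text
45 259 310 [ 0.6054 -0.2949  0.0086]
80 260 309 [ 0.58   -0.2935  0.0099]
120 260 308 [ 0.5494 -0.2913  0.0096]
160 261 307 [ 0.5166 -0.2895  0.0092]
plate ((538.9310913085938, -290.8197937011719), (40.054561614990234, 139.14866638183594), 86.25834655761719) 0.009686598537698729
top ((491.3464660644531, -287.78839111328125), (23.52091407775879, 29.894872665405273), 86.60450744628906) 0.0733228008224838 1412
blue block [ 0.34240615 -0.41646309  0.05046577] [1.10548835 0.10809797 0.92244276]
```

play_rows --increments '[{"gripper":1,"xyz":[0,-0.06,1.5],"turn":0.2},{"gripper":1,"xyz":[0,0,2],"turn":0},{"gripper":1,"xyz":[0,0,2],"turn":0},{"gripper":1,"xyz":[0,0,2],"turn":0},{"gripper":1,"xyz":[0,0,2],"turn":0},{"gripper":1,"xyz":[0,0,2],"turn":0},{"gripper":1,"xyz":[0,0,1.3],"turn":0},{"gripper":1,"xyz":[0,0,0.7],"turn":0},{"gripper":1,"xyz":[0,0,0],"turn":0},{"gripper":-1,"xyz":[0,0,0],"turn":0},{"gripper":-1,"xyz":[0,0,0],"turn":0},{"gripper":-1,"xyz":[0,0,0],"turn":0},{"gripper":-1,"xyz":[0,0,0],"turn":0},{"gripper":-1,"xyz":[0,0,0],"turn":0},{"gripper":-1,"xyz":[0,0,0],"turn":0},{"gripper":-1,"xyz":[0,0,0],"turn":0},{"gripper":-1,"xyz":[0,0,0],"turn":0}]'

```text
time_s: 4.1
ee_pos: [0.4908, -0.288, 0.2003]
ee_rot: [180.0, -0.0, -3.5]
ft_force: [-1.0, 1.1, 5.2]
finger_gap: 0.275
finger_force: 59.9
```

play_rows --increments '[{"gripper":-1,"xyz":[0,0,-1.0],"turn":0},{"gripper":-1,"xyz":[0,0,-2.5],"turn":0},{"gripper":-1,"xyz":[0,0,-2.5],"turn":0},{"gripper":-1,"xyz":[0,0,-2.5],"turn":0},{"gripper":-1,"xyz":[0,0,-2.5],"turn":0},{"gripper":-1,"xyz":[0,0,-2.5],"turn":0},{"gripper":-1,"xyz":[1.24,-2.05,-2.5],"turn":0},{"gripper":-1,"xyz":[1.24,-2.05,0],"turn":0},{"gripper":-1,"xyz":[1.24,-2.05,0],"turn":0},{"gripper":-1,"xyz":[1.24,-2.05,0],"turn":0},{"gripper":-1,"xyz":[1.24,-2.05,0],"turn":0},{"gripper":-1,"xyz":[1.24,-2.05,0],"turn":0},{"gripper":-1,"xyz":[1.24,-2.05,0],"turn":0},{"gripper":-1,"xyz":[1.24,-2.05,0],"turn":0},{"gripper":-1,"xyz":[0,0,0],"turn":4},{"gripper":-1,"xyz":[0,0,0],"turn":4},{"gripper":-1,"xyz":[0,0,0],"turn":2.9},{"gripper":-1,"xyz":[0,0,0],"turn":0},{"gripper":-1,"xyz":[0,0,0],"turn":0}]'

```text
time_s: 6.0
ee_pos: [0.5991, -0.1303, 0.3592]
ee_rot: [180.0, 0.1, -14.4]
ft_force: [-0.2, 0.1, -5.2]
finger_gap: 0.273
finger_force: 59.7
```

```bash
python3 - <<'E'
from h import *
o=env.get_obs();print(o['ee_pos'],o['ee_rot'],o['ft_force'],o['finger_gap'])
im,d,K,T,m=shot("wrist");cv2.imwrite("pics/w2.png",cv2.resize(im[:,:,::-1],(800,600)));np.savez("w2.npz",im=im,d=d,T=T,K=K)
E
```

```text
[ 0.59905495 -0.13026154  0.35918249] [ 1.79987767e+02  1.04456609e-01 -1.43501984e+01] [-0.17424548  0.06387405 -5.21173054] 0.2734200234717826
```

View pics/w2.png

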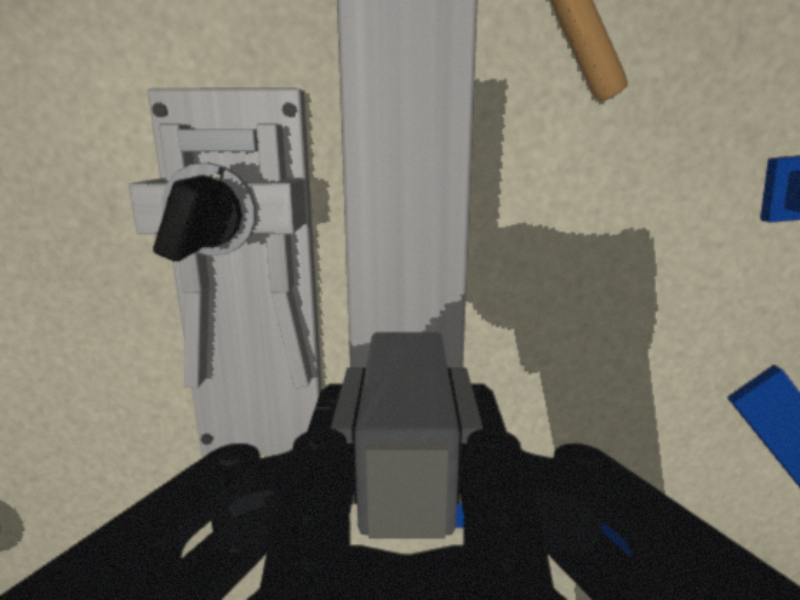

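The wrist view shows the fixture with far base corners (150,91) and (301,91) and its right edge running down to (318,380). The stop is at about (215,140), the bridge at y≈207 and the knob near (200,215). A dark tick on the collar is near (222,172). The held holder is straight in the fingers.

```bash
python3 - <<'E'
from h import *
z=np.load("w2.npz");im,d,K,T=z['im'],z['d'],z['K'],z['T'];m={}
s=.7
C=at_z(K,T,m,np.array([(150,91),(301,91),(318,380),(205,455),(160,109),(290,109),(207,439)])*s,.014);print(C.round(4))
yaw=lambda a,b:np.degrees(np.arctan2(*(b-a)[1::-1]))
print("edge R",yaw(C[2],C[1]),"edge L",yaw(C[3],C[0]),"width",np.linalg.norm(C[0]-C[1]),"holesL",yaw(C[6],C[4]),"cross",yaw(C[1],C[0])-90)
uu,vv=np.meshgrid(np.arange(80,225),np.arange(50,320));P=at_depth(K,T,m,np.c_[uu.ravel(),vv.ravel()],d[vv,uu].ravel())
for n,a,b in(("bar",.093,.103),("bridge",.048,.0545),("stop+rail?",.026,.037),("disc",.062,.069),("collar",.055,.0585)):
    q=P[(P[:,2]>a)&(P[:,2]<b)];print(n,len(q),cv2.minAreaRect((q[:,:2]*1000).astype(np.float32)) if len(q)>3 else '',q[:,2].mean())
np.save("P.npy",P)
E
```

```text
[[ 0.7354 -0.0112  0.014 ]
 [ 0.7135 -0.0963  0.014 ]
 [ 0.5329 -0.0498  0.014 ]
 [ 0.4953  0.0487  0.014 ]
 [ 0.7248 -0.0129  0.014 ]
 [ 0.7058 -0.087   0.014 ]
 [ 0.5076  0.0423  0.014 ]]
edge R -14.429110818416952 edge L -13.989823711477971 width 0.08789425053990116 holesL -14.266444510660998 cross -14.398653212756358
bar 1243 ((664.2836303710938, -36.98635482788086), (14.881654739379883, 37.612064361572266), 51.00231170654297) 0.09760615648942256
bridge 1780 ((667.42041015625, -37.75517272949219), (89.86410522460938, 41.77510452270508), 70.88590240478516) 0.05163864851668892
stop+rail? 4609 ((627.0098266601562, -28.340927124023438), (87.3342514038086, 166.54710388183594), 76.4062271118164) 0.03030261677100914
disc 699 ((664.7168579101562, -40.35371398925781), (36.07522964477539, 30.90262794494629), 21.129899978637695) 0.06592833733547207
collar 998 ((664.760986328125, -38.747772216796875), (49.64093017578125, 45.16770935058594), 20.349714279174805) 0.05710073353814637
```

play_rows --increments '[{"gripper":-1,"xyz":[-1.48,-1.33,0],"turn":0},{"gripper":-1,"xyz":[-1.48,-1.33,0],"turn":0},{"gripper":-1,"xyz":[-1.48,-1.33,0],"turn":0},{"gripper":-1,"xyz":[-1.48,-1.33,0],"turn":0},{"gripper":-1,"xyz":[-1.48,-1.33,0],"turn":0},{"gripper":-1,"xyz":[-1.48,-1.33,0],"turn":0},{"gripper":-1,"xyz":[-1.48,-1.33,0],"turn":0},{"gripper":-1,"xyz":[-1.46,-1.3,0],"turn":0},{"gripper":-1,"xyz":[0,0,2],"turn":0},{"gripper":-1,"xyz":[0,0,2],"turn":0},{"gripper":-1,"xyz":[0,0,2],"turn":0},{"gripper":-1,"xyz":[0,0,2],"turn":0},{"gripper":-1,"xyz":[0,0,2],"turn":0},{"gripper":-1,"xyz":[0,0,1.5],"turn":0},{"gripper":-1,"xyz":[0,0,1.2],"turn":0},{"gripper":-1,"xyz":[0,0,0],"turn":0},{"gripper":-1,"xyz":[0,0,0],"turn":0}]'

```text
time_s: 7.75
ee_pos: [0.5118, 0.0019, 0.2329]
ee_rot: [-180.0, -0.0, -14.4]
ft_force: [-0.3, -0.7, -4.7]
finger_gap: 0.276
finger_force: 59.5
```

```bash
python3 - <<'E'
from h import *
o=env.get_obs();print(o['ee_pos'],o['ee_rot'],o['ft_force'],o['finger_gap'])
im,d,K,T,m=shot("wrist");cv2.imwrite("pics/w3.png",cv2.resize(im[:,:,::-1],(800,600)));np.savez("w3.npz",im=im,d=d,T=T,K=K)
E
```

```text
[0.51181757 0.00193514 0.23294258] [-1.79991874e+02 -2.32590067e-02 -1.44002522e+01] [-0.3292713  -0.71903191 -4.74599677] 0.2763310252135522
```

View pics/w3.png

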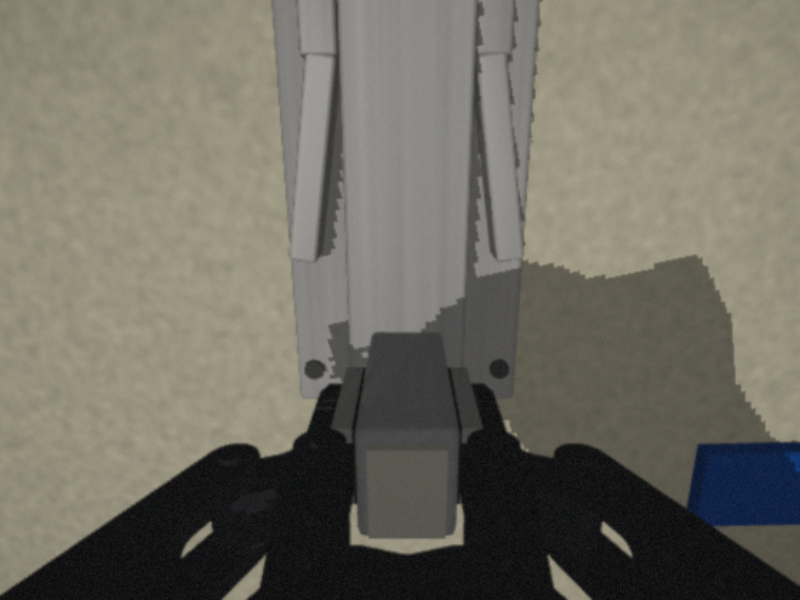

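The wrist view shows the plate between the flared guides. The rails start at row 52: left rail 301–335, right rail 480–513, plate edges about 341 and 475. The guide tips are at (293–318, 260) and (497–522, 260).

```bash
python3 - <<'E'
from h import *
z=np.load("w3.npz");im,d,K,T=z['im'],z['d'],z['K'],z['T'];m={}
o=env.get_obs();Rt=R.from_euler('xyz',o['ee_rot'],degrees=True).as_matrix()
def tl(px,h):return ((at_z(K,T,m,np.array(px)*.7,h)-o['ee_pos'])@Rt*1000).round(1)[:,:2]
print("rails",tl([(301,52),(335,52),(480,52),(513,52)],.030))
print("guide tips",tl([(293,260),(318,260),(497,260),(522,260)],.030))
print("base near corners",tl([(303,398),(513,398),(315,369),(499,369)],.014))
print("plate",tl([(342,30),(476,30),(349,310),(466,310)],.0426))
# depth-based plate edges
for v in (5,20,60,100,150,200):
    us=np.arange(200,360);P=at_depth(K,T,m,[(u,v) for u in us],d[v,us]);L=(P-o['ee_pos'])@Rt*1000
    w=np.where(P[:,2]>.037)[0]; print(v,L[w[0]].round(1),L[w[-1]].round(1),P[w,2].mean().round(4),end=' | ')
    r=np.where((P[:,2]>.026)&(P[:,2]<.035))[0];print([L[r[0],1].round(1),L[r[-1],1].round(1)] if len(r) else'')
E
```

```text
rails [[102.2 -32.9]
 [102.2 -22.3]
 [102.2  22.9]
 [102.2  33.2]]
guide tips [[ 35.7 -40. ]
 [ 35.7 -31.2]
 [ 35.6  31.8]
 [ 35.6  40.6]]
base near corners [[-27.7 -43.6]
 [-27.8  44.8]
 [-14.3 -37.8]
 [-14.3  38.1]]
plate [[106.  -18.5]
 [106.   19.8]
 [ 21.4 -19.4]
 [ 21.4  20. ]]
5 [112.3 -19.9 193. ] [111.7  19.5 190.5] 0.0423 | [np.float64(-33.6), np.float64(32.7)]
20 [106.4 -19.4 191. ] [106.9  20.1 193.4] 0.044 | [np.float64(-33.2), np.float64(33.0)]
60 [76.8 -0.2 31.5] [ 91.5  19.8 193. ] 0.0442 | [np.float64(-33.3), np.float64(32.7)]
100 [ 75.2 -19.5 191.3] [ 75.2  19.9 192.2] 0.0424 | [np.float64(-35.8), np.float64(35.0)]
150 [ 53.3 -20.  192.4] [ 53.2  19.9 192.9] 0.046 | [np.float64(-39.1), np.float64(36.3)]
200 [ 29.8 -19.8 191.3] [ 29.5  19.8 192.2] 0.0424 |
```

play_rows --increments '[{"gripper":-1,"xyz":[0,0,0.6],"turn":0},{"gripper":-1,"xyz":[0,0,0.5],"turn":0},{"gripper":-1,"xyz":[0,0,0.3],"turn":0},{"gripper":-1,"xyz":[0,0,0.2],"turn":0},{"gripper":-1,"xyz":[0,0,0.15],"turn":0},{"gripper":-1,"xyz":[0,0,0],"turn":0},{"gripper":-1,"xyz":[0,0,0],"turn":0}]'

```text
time_s: 8.5
ee_pos: [0.5117, 0.0017, 0.2152]
ee_rot: [180.0, 0.0, -14.4]
ft_force: [0.1, 0.2, -4.1]
finger_gap: 0.272
finger_force: 59.7
```

play_rows --increments '[{"gripper":-1,"xyz":[0,0,0.05],"turn":0},{"gripper":-1,"xyz":[0,0,0.05],"turn":0},{"gripper":-1,"xyz":[0,0,0.02],"turn":0},{"gripper":-1,"xyz":[0,0,0],"turn":0}]'

```text
time_s: 8.9
ee_pos: [0.5117, 0.0018, 0.2143]
ee_rot: [-180.0, -0.0, -14.4]
ft_force: [-1.0, 0.5, -0.4]
finger_gap: 0.274
finger_force: 60.4
```

play_rows --increments '[{"gripper":-1,"xyz":[0.3,0,0],"turn":0},{"gripper":-1,"xyz":[0.5,0,0],"turn":0},{"gripper":-1,"xyz":[0.5,0,0],"turn":0},{"gripper":-1,"xyz":[0.5,0,0],"turn":0},{"gripper":-1,"xyz":[0.5,0,0],"turn":0},{"gripper":-1,"xyz":[0.5,0,0],"turn":0},{"gripper":-1,"xyz":[0.5,0,0],"turn":0},{"gripper":-1,"xyz":[0.5,0,0],"turn":0},{"gripper":-1,"xyz":[0.5,0,0],"turn":0},{"gripper":-1,"xyz":[0.5,0,0],"turn":0},{"gripper":-1,"xyz":[0.5,0,0],"turn":0},{"gripper":-1,"xyz":[0.5,0,0],"turn":0},{"gripper":-1,"xyz":[0.3,0,0],"turn":0},{"gripper":-1,"xyz":[0,0,0],"turn":0}]'

```text
time_s: 10.3
ee_pos: [0.5673, -0.0127, 0.2143]
ee_rot: [179.9, 0.6, -14.4]
ft_force: [-8.4, 2.4, 9.7]
finger_gap: 0.271
finger_force: 61.7
```

play_rows --increments '[{"gripper":-1,"xyz":[0,0,-0.05],"turn":0},{"gripper":-1,"xyz":[0,0,0],"turn":0},{"gripper":-1,"xyz":[0,0,0],"turn":0}]'

```text
time_s: 10.6
ee_pos: [0.5706, -0.0134, 0.2144]
ee_rot: [180.0, 0.1, -14.4]
ft_force: [-2.7, 0.3, 0.4]
finger_gap: 0.273
finger_force: 60.1
```

```bash
python3 - <<'E'
from h import *
im,d,K,T,m=shot("scene")
c=im[215:295,235:335,::-1];cv2.imwrite("pics/c2.png",cv2.resize(c,None,fx=7.5,fy=7.5,interpolation=cv2.INTER_CUBIC))
E
```

```text
(no output)
```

View pics/c2.png

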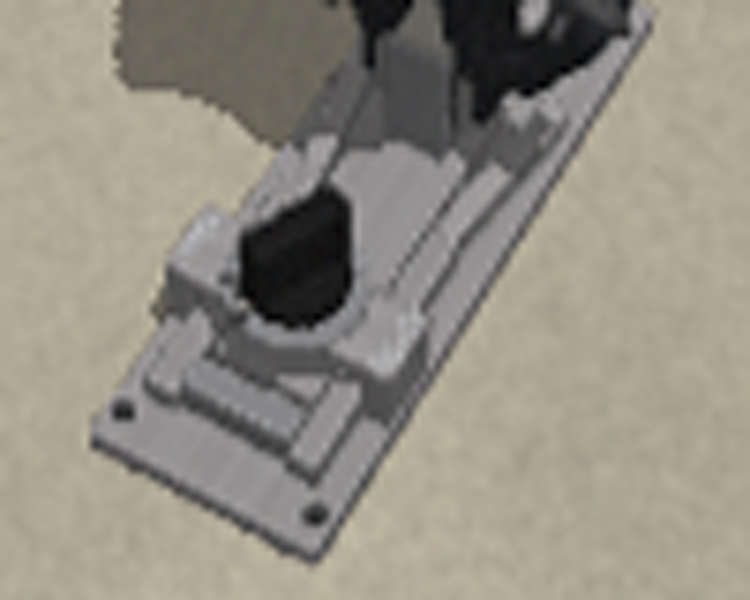

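The scene crop shows the plate under the bridge, with the stop at crop (245,400) and the nose just short of it. I'll continue gently.

play_rows --increments '[{"gripper":-1,"xyz":[0.2,0,-0.01],"turn":0},{"gripper":-1,"xyz":[0.2,0,0],"turn":0},{"gripper":-1,"xyz":[0.2,0,0],"turn":0},{"gripper":-1,"xyz":[0,0,0],"turn":0},{"gripper":-1,"xyz":[0,0,0],"turn":0}]'

```text
time_s: 11.15
ee_pos: [0.5774, -0.0151, 0.2146]
ee_rot: [-180.0, -0.1, -14.4]
ft_force: [-0.2, -1.0, -4.6]
finger_gap: 0.276
finger_force: 59.9
```

play_rows --increments '[{"gripper":-1,"xyz":[0.1,0,0.02],"turn":0},{"gripper":-1,"xyz":[0.1,0,0],"turn":0},{"gripper":-1,"xyz":[0,0,0],"turn":0},{"gripper":-1,"xyz":[0,0,0],"turn":0}]'

```text
time_s: 11.55
ee_pos: [0.5781, -0.0153, 0.2144]
ee_rot: [180.0, 0.1, -14.4]
ft_force: [-1.2, 1.9, 0.3]
finger_gap: 0.274
finger_force: 60.0
```

play_rows --increments '[{"gripper":-1,"xyz":[0.1,0,0],"turn":0},{"gripper":-1,"xyz":[0,0,0],"turn":0},{"gripper":-1,"xyz":[0,0,0],"turn":0}]'

```text
time_s: 11.85
ee_pos: [0.5788, -0.0155, 0.2144]
ee_rot: [180.0, 0.1, -14.4]
ft_force: [-4.5, 1.7, 1.5]
finger_gap: 0.274
finger_force: 60.4
```

play_rows --increments '[{"gripper":-1,"xyz":[0.1,0,0],"turn":0},{"gripper":-1,"xyz":[0,0,0],"turn":0},{"gripper":-1,"xyz":[0,0,0],"turn":0}]'

```text
time_s: 12.15
ee_pos: [0.5791, -0.0156, 0.2143]
ee_rot: [180.0, 0.2, -14.4]
ft_force: [-5.3, 1.4, 3.9]
finger_gap: 0.272
finger_force: 60.7
```

play_rows --increments '[{"gripper":-1,"xyz":[0.1,0,-0.03],"turn":0},{"gripper":-1,"xyz":[0.1,0,0],"turn":0},{"gripper":-1,"xyz":[0,0,0],"turn":0},{"gripper":-1,"xyz":[0,0,0],"turn":0}]'

```text
time_s: 12.55
ee_pos: [0.5798, -0.0157, 0.2143]
ee_rot: [180.0, 0.4, -14.4]
ft_force: [-7.3, 2.3, 5.1]
finger_gap: 0.272
finger_force: 60.8
```

play_rows --increments '[{"gripper":-1,"xyz":[0,0,-0.05],"turn":0},{"gripper":-1,"xyz":[0.1,0,0],"turn":0},{"gripper":-1,"xyz":[0,0,0],"turn":0},{"gripper":-1,"xyz":[0,0,0],"turn":0}]'

```text
time_s: 12.95
ee_pos: [0.5801, -0.0158, 0.2143]
ee_rot: [179.9, 0.5, -14.3]
ft_force: [-9.0, 3.2, 1.7]
finger_gap: 0.277
finger_force: 60.7
```

```bash
python3 - <<'E'
from h import *
print({k:np.round(v,4) for k,v in env.get_obs().items() if k in('ee_pos','ee_rot','ft_force')})
z=np.load("w3.npz")
im,d,K,T,m=shot("scene")
c=im[240:290,240:300,::-1];cv2.imwrite("pics/c3.png",cv2.resize(c,None,fx=12,fy=12,interpolation=cv2.INTER_CUBIC))
E
```

```text
{'ee_pos': array([ 0.5801, -0.0158,  0.2143]), 'ee_rot': array([179.9304,   0.5382, -14.3293]), 'ft_force': array([-9.0117,  3.1901,  1.7328])}
```

View pics/c3.png

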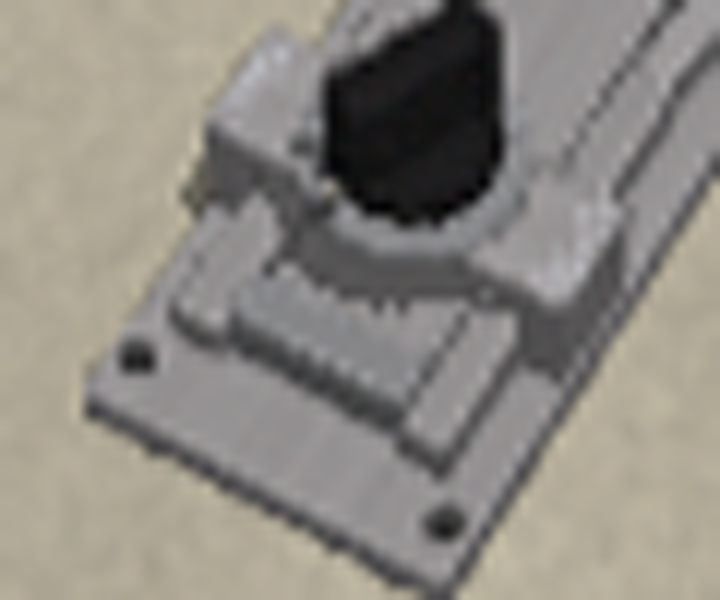

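The crop shows the nose flush under the stop's face, with no gap visible and a white mark near crop (327,205). The push is about 9.5 N with almost no downward load, so the holder is home. I'll ease off and release it.

play_rows --increments '[{"gripper":-1,"xyz":[-0.1,0,0],"turn":0},{"gripper":-1,"xyz":[-0.1,0,0],"turn":0},{"gripper":-1,"xyz":[0,0,0],"turn":0},{"gripper":1,"xyz":[0,0,0],"turn":0},{"gripper":1,"xyz":[0,0,0],"turn":0},{"gripper":1,"xyz":[0,0,0],"turn":0},{"gripper":1,"xyz":[0,0,0],"turn":0},{"gripper":1,"xyz":[0,0,0],"turn":0},{"gripper":1,"xyz":[0,0,-1],"turn":0},{"gripper":1,"xyz":[0,0,-2],"turn":0},{"gripper":1,"xyz":[0,0,-2],"turn":0},{"gripper":1,"xyz":[0,0,-2],"turn":0},{"gripper":1,"xyz":[0,0,-2],"turn":0},{"gripper":1,"xyz":[0,0,-2],"turn":0},{"gripper":1,"xyz":[0,0,-1],"turn":0},{"gripper":1,"xyz":[0,0,0],"turn":0}]'

```text
time_s: 14.6
ee_pos: [0.5819, -0.0162, 0.337]
ee_rot: [-179.9, -0.2, -14.4]
ft_force: [0.4, -0.2, -0.7]
finger_gap: 0.996
finger_force: 0.0
```

```bash
python3 - <<'E'
from h import *
o=env.get_obs();print(o['ee_pos'],o['ee_rot'],o['ft_force'],o['joint_pos'])
im,d,K,T,m=shot("wrist");cv2.imwrite("pics/w4.png",cv2.resize(im[:,:,::-1],(800,600)));np.savez("w4.npz",im=im,d=d,T=T,K=K)
uu,vv=np.meshgrid(np.arange(200,380),np.arange(0,420));P=at_depth(K,T,m,np.c_[uu.ravel(),vv.ravel()],d[vv,uu].ravel())
dist=np.hypot(P[:,0]-.664,P[:,1]+.037)
for n,a,b,r in(("bar",.093,.103,.04),("block top",.083,.093,9),("disc",.062,.069,.03),("collar",.055,.0585,.04)):
    q=P[(P[:,2]>a)&(P[:,2]<b)&(dist<r)&(P[:,0]>.4)];print(n,len(q),cv2.minAreaRect((q[:,:2]*1000).astype(np.float32)) if len(q)>3 else '')
E
```

```text
[ 0.58186775 -0.01624329  0.33703383] [-179.93686188   -0.2060229   -14.4169515 ] [ 0.43595174 -0.18717522 -0.70681022] [  -8.5849772    28.82531937    7.86014263  114.3961875    -6.30209192
   36.95715293 -101.07655514]
bar 1698 ((663.8991088867188, -36.507713317871094), (14.006584167480469, 38.008522033691406), 50.95892333984375)
block top 1485 ((579.0841674804688, -15.860868453979492), (23.706674575805664, 29.62227439880371), 74.76165008544922)
disc 1298 ((664.2919921875, -36.811500549316406), (37.46692657470703, 33.25312805175781), 48.96152114868164)
collar 1427 ((663.7728881835938, -36.62889862060547), (48.7746467590332, 49.16127014160156), 73.46302032470703)
```

View pics/w4.png

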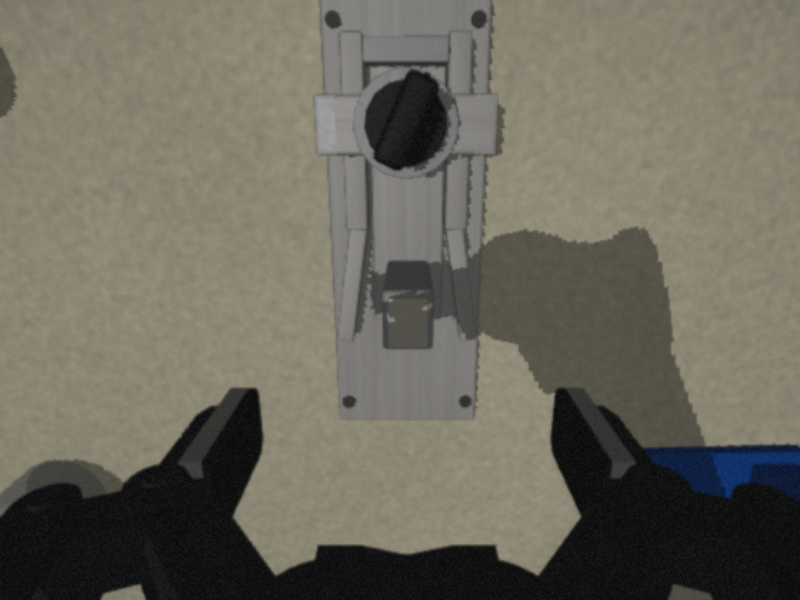

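The wrist view shows the holder released and straight in the channel, with its block 87.4 mm behind the knob axis (88 means home). The knob bar lies from (418,75) to (390,165), a world yaw of about -39°/141°. Joint 7 needs the 141° half-turn grasp to have room for clockwise turning.

play_rows --increments '[{"gripper":1,"xyz":[0,0,0],"turn":-8.2},{"gripper":1,"xyz":[0,0,0],"turn":-8.2},{"gripper":1,"xyz":[0,0,0],"turn":-8.2},{"gripper":1,"xyz":[0,0,0],"turn":-8.2},{"gripper":1,"xyz":[0,0,0],"turn":-8.2},{"gripper":1,"xyz":[0,0,0],"turn":-8.2},{"gripper":1,"xyz":[0,0,0],"turn":-8.2},{"gripper":1,"xyz":[0,0,0],"turn":-8.2},{"gripper":1,"xyz":[0,0,0],"turn":-8.2},{"gripper":1,"xyz":[0,0,0],"turn":-8.2},{"gripper":1,"xyz":[0,0,0],"turn":-8.2},{"gripper":1,"xyz":[0,0,0],"turn":-8.2},{"gripper":1,"xyz":[0,0,0],"turn":-8.2},{"gripper":1,"xyz":[0,0,0],"turn":-8.2},{"gripper":1,"xyz":[0,0,0],"turn":-8.2},{"gripper":1,"xyz":[0,0,0],"turn":-8.2},{"gripper":1,"xyz":[0,0,0],"turn":-8.2},{"gripper":1,"xyz":[0,0,0],"turn":-8.2},{"gripper":1,"xyz":[0,0,0],"turn":-7.8},{"gripper":1,"xyz":[0,0,0],"turn":0}]'

```text
time_s: 16.65
ee_pos: [0.5809, -0.0166, 0.3337]
ee_rot: [-180.0, -0.2, 141.0]
ft_force: [-0.7, 1.0, -0.6]
finger_gap: 0.998
finger_force: 0.0
```

```bash
python3 - <<'E'
from h import *
o=env.get_obs();Rt=R.from_euler('xyz',o['ee_rot'],degrees=True).as_matrix()
print(o['ee_pos'],o['ee_rot'],o['joint_pos'].round(1),(np.array([.6640,-.0367,.244])-o['ee_pos'])@Rt*100)
E
```

```text
[ 0.5808638  -0.01660753  0.33373464] [-1.79953559e+02 -1.67959592e-01  1.40963358e+02] [ 22.4  32.8 -35.2 113.2  27.3  42.6  21.8] [-7.74927969  3.68264576  8.94780381]
```

play_rows --increments '[{"gripper":1,"xyz":[-1.55,0.74,0],"turn":0},{"gripper":1,"xyz":[-1.55,0.74,0],"turn":0},{"gripper":1,"xyz":[-1.55,0.74,0],"turn":0},{"gripper":1,"xyz":[-1.55,0.73,0],"turn":0},{"gripper":1,"xyz":[-1.55,0.73,0],"turn":0},{"gripper":1,"xyz":[0,0,1.5],"turn":0},{"gripper":1,"xyz":[0,0,1.5],"turn":0},{"gripper":1,"xyz":[0,0,1.5],"turn":0},{"gripper":1,"xyz":[0,0,1.5],"turn":0},{"gripper":1,"xyz":[0,0,0],"turn":0},{"gripper":1,"xyz":[0,0,0],"turn":0}]'

```text
time_s: 17.75
ee_pos: [0.6643, -0.0361, 0.2745]
ee_rot: [-180.0, -0.1, 141.0]
ft_force: [-0.9, 0.2, 1.2]
finger_gap: 0.997
finger_force: 0.0
```

```bash
python3 - <<'E'
from h import *
o=env.get_obs();Rt=R.from_euler('xyz',o['ee_rot'],degrees=True).as_matrix()
print(o['ee_pos'],o['ee_rot'],o['joint_pos'].round(1),(np.array([.6640,-.0367,.244])-o['ee_pos'])@Rt*100)
im,d,K,T,m=shot("wrist")
uu,vv=np.meshgrid(np.arange(150,420),np.arange(0,420));P=at_depth(K,T,m,np.c_[uu.ravel(),vv.ravel()],d[vv,uu].ravel())
q=P[(P[:,2]>.093)&(P[:,2]<.103)&(np.hypot(P[:,0]-.664,P[:,1]+.037)<.03)]
print(len(q),cv2.minAreaRect((q[:,:2]*1000).astype(np.float32)))
E
```

```text
[ 0.66430791 -0.03613959  0.27446623] [-1.79953245e+02 -7.04702076e-02  1.41006547e+02] [ 20.2  41.9 -31.7 104.1  31.   43.   22.8] [-0.0150784  -0.06044429  3.04665728]
2182 ((663.1552734375, -35.79435348510742), (13.969390869140625, 38.11225891113281), 50.5859260559082)
```

play_rows --increments '[{"gripper":1,"xyz":[0.05,-0.05,1.0],"turn":0},{"gripper":1,"xyz":[0,0,1.0],"turn":0},{"gripper":1,"xyz":[0,0,0.7],"turn":0},{"gripper":1,"xyz":[0,0,0.3],"turn":0},{"gripper":1,"xyz":[0,0,0],"turn":0},{"gripper":-1,"xyz":[0,0,0],"turn":0},{"gripper":-1,"xyz":[0,0,0],"turn":0},{"gripper":-1,"xyz":[0,0,0],"turn":0},{"gripper":-1,"xyz":[0,0,0],"turn":0},{"gripper":-1,"xyz":[0,0,0],"turn":0},{"gripper":-1,"xyz":[0,0,0],"turn":0},{"gripper":-1,"xyz":[0,0,0],"turn":0},{"gripper":-1,"xyz":[0,0,0],"turn":0}]'

```text
time_s: 19.1
ee_pos: [0.6641, -0.0364, 0.2455]
ee_rot: [-180.0, 0.0, 141.0]
ft_force: [-1.4, -0.7, 3.9]
finger_gap: 0.153
finger_force: 59.8
```

```bash
cat > s.py <<'E'
from h import *
o=env.get_obs();print(o['time_s'],o['ee_pos'].round(4),o['ee_rot'].round(2),o['ft_force'].round(2),"torque",o['torque'].round(3),o['finger_gap'].round(3),o['joint_pos'][6].round(1))
E
python3 s.py
```

```text
Traceback (most recent call last):
  File "s.py", line 2, in <module>
    o=env.get_obs();print(o['time_s'],o['ee_pos'].round(4),o['ee_rot'].round(2),o['ft_force'].round(2),"torque",o['torque'].round(3),o['finger_gap'].round(3),o['joint_pos'][6].round(1))
                                                                                                                                     ^^^^^^^^^^^^^^^^^^^^^
AttributeError: 'float' object has no attribute 'round'
```

play_rows --increments '[{"gripper":-1,"xyz":[0,0,0],"turn":4},{"gripper":-1,"xyz":[0,0,0],"turn":4},{"gripper":-1,"xyz":[0,0,0],"turn":4},{"gripper":-1,"xyz":[0,0,0],"turn":4},{"gripper":-1,"xyz":[0,0,0],"turn":4},{"gripper":-1,"xyz":[0,0,0],"turn":4},{"gripper":-1,"xyz":[0,0,0],"turn":4},{"gripper":-1,"xyz":[0,0,0],"turn":4},{"gripper":-1,"xyz":[0,0,0],"turn":0}]'

```text
time_s: 20.0
ee_pos: [0.6641, -0.0363, 0.2455]
ee_rot: [180.0, 0.0, 109.0]
ft_force: [-0.6, -0.6, 2.8]
finger_gap: 0.157
finger_force: 60.1
```

```bash
sed -i "s/o\['finger_gap'\].round(3)/o['finger_gap']/" s.py; python3 s.py
```

```text
20.0 [ 0.6641 -0.0363  0.2455] [1.7999e+02 3.0000e-02 1.0898e+02] [-0.58 -0.62  2.81] torque [-0.054  0.209 -0.176] 0.1566149496441877 -3.6
```

play_rows --increments '[{"gripper":-1,"xyz":[0,0,0],"turn":3},{"gripper":-1,"xyz":[0,0,0],"turn":3}]'

```text
time_s: 20.2
ee_pos: [0.6642, -0.0364, 0.2455]
ee_rot: [180.0, 0.0, 103.0]
ft_force: [-0.8, -0.1, 3.8]
finger_gap: 0.153
finger_force: 60.1
```

```bash
python3 s.py
```

```text
20.2 [ 0.6642 -0.0364  0.2455] [1.7998e+02 2.0000e-02 1.0302e+02] [-0.76 -0.11  3.83] torque [-0.087  0.154  0.252] 0.15303654948470946 -8.1
```

play_rows --increments '[{"gripper":-1,"xyz":[0,0,0],"turn":3},{"gripper":-1,"xyz":[0,0,0],"turn":3},{"gripper":-1,"xyz":[0,0,0],"turn":3}]'

```text
time_s: 20.5
ee_pos: [0.6642, -0.0364, 0.2455]
ee_rot: [180.0, 0.0, 94.0]
ft_force: [-0.7, -0.7, 4.2]
finger_gap: 0.155
finger_force: 60.1
```

```bash
python3 s.py
```

```text
20.5 [ 0.6642 -0.0364  0.2455] [1.7998e+02 1.0000e-02 9.4020e+01] [-0.71 -0.69  4.19] torque [-0.112  0.184  0.255] 0.15522736606099055 -14.9
```

play_rows --increments '[{"gripper":-1,"xyz":[0,0,0],"turn":3},{"gripper":-1,"xyz":[0,0,0],"turn":3}]'

```text
time_s: 20.7
ee_pos: [0.6642, -0.0364, 0.2455]
ee_rot: [180.0, 0.0, 88.0]
ft_force: [-0.5, 0.5, 3.5]
finger_gap: 0.15
finger_force: 60.1
```

```bash
python3 s.py
```

```text
20.7 [ 0.6642 -0.0364  0.2455] [1.7998e+02 1.0000e-02 8.8020e+01] [-0.49  0.51  3.55] torque [-0.126  0.119  0.23 ] 0.14966537721267137 -19.4
```

Turned 53° so far, still running free at about 0.24 N m.

play_rows --increments '[{"gripper":-1,"xyz":[0,0,0],"turn":3},{"gripper":-1,"xyz":[0,0,0],"turn":3}]'

```text
time_s: 20.9
ee_pos: [0.6642, -0.0364, 0.2455]
ee_rot: [180.0, 0.0, 82.0]
ft_force: [-1.8, -0.2, 3.4]
finger_gap: 0.15
finger_force: 60.1
```

```bash
python3 s.py
```

```text
20.9 [ 0.6642 -0.0364  0.2455] [1.7997e+02 1.0000e-02 8.2030e+01] [-1.77 -0.24  3.43] torque [-0.068  0.241  0.282] 0.1497406136508333 -23.9
```

play_rows --increments '[{"gripper":-1,"xyz":[0,0,0],"turn":3},{"gripper":-1,"xyz":[0,0,0],"turn":3}]'

```text
time_s: 21.1
ee_pos: [0.6642, -0.0364, 0.2455]
ee_rot: [180.0, 0.0, 76.0]
ft_force: [-0.3, -0.1, 4.3]
finger_gap: 0.156
finger_force: 60.1
```

```bash
python3 s.py
```

```text
21.1 [ 0.6642 -0.0364  0.2455] [179.97   0.    76.02] [-0.33 -0.11  4.31] torque [-0.164  0.145  0.233] 0.15597066061890497 -28.3
```

play_rows --increments '[{"gripper":-1,"xyz":[0,0,0],"turn":3},{"gripper":-1,"xyz":[0,0,0],"turn":3}]'

```text
time_s: 21.3
ee_pos: [0.6642, -0.0364, 0.2455]
ee_rot: [180.0, 0.0, 70.0]
ft_force: [-1.4, -0.5, 3.6]
finger_gap: 0.153
finger_force: 60.1
```

```bash
python3 s.py
```

```text
21.3 [ 0.6642 -0.0364  0.2455] [179.97   0.    70.02] [-1.44 -0.47  3.6 ] torque [-0.189  0.202  0.193] 0.15272760106956132 -32.7
```

play_rows --increments '[{"gripper":-1,"xyz":[0,0,0],"turn":2.5},{"gripper":-1,"xyz":[0,0,0],"turn":2.5}]'

```text
time_s: 21.5
ee_pos: [0.6642, -0.0364, 0.2455]
ee_rot: [180.0, 0.0, 65.0]
ft_force: [-0.5, -0.4, 3.4]
finger_gap: 0.146
finger_force: 60.1
```

```bash
python3 s.py
```

```text
21.5 [ 0.6642 -0.0364  0.2455] [179.97   0.    65.05] [-0.45 -0.38  3.37] torque [-0.075  0.14   0.22 ] 0.14605254914637408 -36.4
```

play_rows --increments '[{"gripper":-1,"xyz":[0,0,0],"turn":2.5},{"gripper":-1,"xyz":[0,0,0],"turn":2.5}]'

```text
time_s: 21.7
ee_pos: [0.6642, -0.0364, 0.2455]
ee_rot: [180.0, -0.0, 60.1]
ft_force: [-1.3, 0.7, 3.7]
finger_gap: 0.157
finger_force: 60.2
```

```bash
python3 s.py
```

```text
21.7 [ 0.6642 -0.0364  0.2455] [179.96  -0.    60.07] [-1.25  0.74  3.72] torque [-0.069  0.165  0.286] 0.15733462719215047 -40.0
```

play_rows --increments '[{"gripper":-1,"xyz":[0,0,0],"turn":2.5},{"gripper":-1,"xyz":[0,0,0],"turn":2.5}]'

```text
time_s: 21.9
ee_pos: [0.6642, -0.0364, 0.2455]
ee_rot: [180.0, -0.0, 55.1]
ft_force: [-0.2, -0.7, 3.6]
finger_gap: 0.153
finger_force: 60.2
```

```bash
python3 s.py
```

```text
21.9 [ 0.6642 -0.0364  0.2455] [179.96  -0.    55.09] [-0.24 -0.66  3.59] torque [-0.113  0.186  0.359] 0.15308979763202787 -43.7
```

play_rows --increments '[{"gripper":-1,"xyz":[0,0,0],"turn":2.5}]'

```text
time_s: 22.0
ee_pos: [0.6642, -0.0364, 0.2455]
ee_rot: [180.0, -0.0, 52.6]
ft_force: [-0.3, -0.8, 3.0]
finger_gap: 0.153
finger_force: 60.2
```

```bash
python3 s.py
```

```text
22.0 [ 0.6642 -0.0364  0.2455] [179.96  -0.    52.6 ] [-0.29 -0.79  2.98] torque [-0.136  0.227  0.312] 0.15341350597099596 -45.5
```

play_rows --increments '[{"gripper":-1,"xyz":[0,0,0],"turn":2.5}]'

```text
time_s: 22.1
ee_pos: [0.6642, -0.0364, 0.2455]
ee_rot: [180.0, -0.0, 50.1]
ft_force: [-0.3, -0.1, 4.2]
finger_gap: 0.156
finger_force: 60.2
```

```bash
python3 s.py
```

```text
22.1 [ 0.6642 -0.0364  0.2455] [179.96  -0.    50.11] [-0.3  -0.08  4.24] torque [-0.098  0.181  0.357] 0.15627915579365204 -47.3
```

play_rows --increments '[{"gripper":-1,"xyz":[0,0,0],"turn":2.5}]'

```text
time_s: 22.2
ee_pos: [0.6642, -0.0364, 0.2455]
ee_rot: [180.0, -0.0, 47.6]
ft_force: [0.0, -0.4, 3.6]
finger_gap: 0.154
finger_force: 60.2
```

```bash
python3 s.py
```

```text
22.2 [ 0.6642 -0.0364  0.2455] [179.96  -0.    47.62] [ 0.02 -0.43  3.57] torque [-0.158  0.128  0.405] 0.15434493039139263 -49.1
```

play_rows --increments '[{"gripper":-1,"xyz":[0,0,0],"turn":2.5}]'

```text
time_s: 22.3
ee_pos: [0.6643, -0.0364, 0.2455]
ee_rot: [180.0, -0.0, 45.1]
ft_force: [-0.5, 0.2, 3.0]
finger_gap: 0.15
finger_force: 60.1
```

```bash
python3 s.py
```

```text
22.3 [ 0.6643 -0.0364  0.2455] [ 1.7996e+02 -1.0000e-02  4.5100e+01] [-0.54  0.24  3.01] torque [-0.136  0.138  0.303] 0.1496334947690792 -50.9
```

play_rows --increments '[{"gripper":-1,"xyz":[0,0,0],"turn":2}]'

```text
time_s: 22.4
ee_pos: [0.6642, -0.0364, 0.2455]
ee_rot: [180.0, -0.0, 43.0]
ft_force: [-0.4, -0.6, 4.1]
finger_gap: 0.147
finger_force: 60.2
```

```bash
python3 s.py
```

```text
22.4 [ 0.6642 -0.0364  0.2455] [ 1.7997e+02 -2.0000e-02  4.3020e+01] [-0.4  -0.56  4.13] torque [-0.117  0.164  0.243] 0.14712415448611313 -52.4
```

play_rows --increments '[{"gripper":-1,"xyz":[0,0,0],"turn":2}]'

```text
time_s: 22.5
ee_pos: [0.6642, -0.0365, 0.2455]
ee_rot: [180.0, -0.0, 40.9]
ft_force: [-0.3, -0.4, 4.2]
finger_gap: 0.155
finger_force: 60.2
```

```bash
python3 s.py
```

```text
22.5 [ 0.6642 -0.0365  0.2455] [ 1.7998e+02 -3.0000e-02  4.0910e+01] [-0.27 -0.4   4.21] torque [-0.106  0.084  0.12 ] 0.1545655626743581 -53.9
```

The torque fell from 0.405 to 0.12 N m, which is the click. I'll ease 2.5° further towards the detent, hold, release and rise.

play_rows --increments '[{"gripper":-1,"xyz":[0,0,0],"turn":2.5},{"gripper":-1,"xyz":[0,0,0],"turn":0},{"gripper":-1,"xyz":[0,0,0],"turn":0},{"gripper":-1,"xyz":[0,0,0],"turn":0},{"gripper":-1,"xyz":[0,0,0],"turn":0},{"gripper":1,"xyz":[0,0,0],"turn":0},{"gripper":1,"xyz":[0,0,0],"turn":0},{"gripper":1,"xyz":[0,0,0],"turn":0},{"gripper":1,"xyz":[0,0,0],"turn":0},{"gripper":1,"xyz":[0,0,0],"turn":0},{"gripper":1,"xyz":[0,0,-1],"turn":0},{"gripper":1,"xyz":[0,0,-2],"turn":0},{"gripper":1,"xyz":[0,0,-2],"turn":0},{"gripper":1,"xyz":[0,0,-2],"turn":0},{"gripper":1,"xyz":[0,0,-2],"turn":0},{"gripper":1,"xyz":[0,0,-1],"turn":0},{"gripper":1,"xyz":[0,0,0],"turn":0}]'

```text
time_s: 24.2
ee_pos: [0.6646, -0.0364, 0.3473]
ee_rot: [179.9, -0.2, 38.5]
ft_force: [0.8, -0.5, -0.1]
finger_gap: 0.999
finger_force: 0.0
```

```bash
python3 s.py; python3 - <<'E'
from h import *
im,d,K,T,m=shot("wrist")
uu,vv=np.meshgrid(np.arange(100,460),np.arange(0,420));P=at_depth(K,T,m,np.c_[uu.ravel(),vv.ravel()],d[vv,uu].ravel())
dist=np.hypot(P[:,0]-.664,P[:,1]+.0365)
for n,a,b,r in(("bar",.093,.103,.03),("block top",.083,.093,.13)):
    q=P[(P[:,2]>a)&(P[:,2]<b)&(dist<r)];print(n,len(q),cv2.minAreaRect((q[:,:2]*1000).astype(np.float32)) if len(q)>3 else '')
n=np.r_[np.array([.664,-.0365,.06]),1];c=np.linalg.inv(T)@n;u=K[0,0]*c[0]/-c[2]+K[0,2];v=K[1,1]*-c[1]/-c[2]+K[1,2];print(u,v)
u,v=int(u),int(v);c=im[max(v-60,0):v+60,max(u-75,0):u+75,::-1];cv2.imwrite("pics/c5.png",cv2.resize(c,None,fx=5,fy=5,interpolation=cv2.INTER_CUBIC))
E
```

```text
24.2 [ 0.6646 -0.0364  0.3473] [179.86  -0.18  38.48] [ 0.83 -0.54 -0.11] torque [-0.006 -0.032  0.026] 0.9992656993593079 -54.9
bar 1113 ((664.5038452148438, -35.6921272277832), (37.07102966308594, 13.655553817749023), 38.06364059448242)
block top 950 ((622.2233276367188, -23.413143157958984), (24.43268394470215, 119.9678955078125), 79.961669921875)
283.5447708301051 204.49908506744845
```

View pics/c5.png

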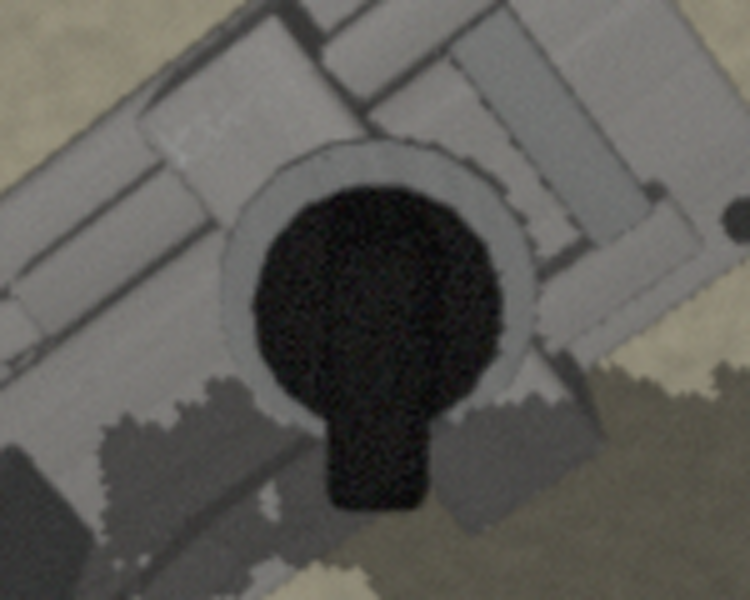

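play_rows --increments '[{"gripper":1,"xyz":[-2,0,0],"turn":0},{"gripper":1,"xyz":[-2,0,0],"turn":0},{"gripper":1,"xyz":[-2,0,0],"turn":0},{"gripper":1,"xyz":[-2,0,0],"turn":0},{"gripper":1,"xyz":[-2,0,0],"turn":0},{"gripper":1,"xyz":[-1.5,0,0],"turn":0},{"gripper":1,"xyz":[0,0,0],"turn":0},{"gripper":1,"xyz":[0,0,0],"turn":0}]'

```text
time_s: 25.05
ee_pos: [0.5743, -0.1078, 0.3449]
ee_rot: [-180.0, -0.0, 38.5]
ft_force: [0.4, -1.1, -0.6]
finger_gap: 1.001
finger_force: 0.0
```

```bash
python3 s.py; python3 - <<'E'
from h import *
im,d,K,T,m=shot("wrist");g=im.mean(2).astype(np.float32)
def ring(r,z,c):
    a=np.radians(np.arange(0,360,3));W=np.c_[c[0]+r*np.cos(a),c[1]+r*np.sin(a),np.full(len(a),z),np.ones(len(a))]
    q=W@np.linalg.inv(T).T;u=(K[0,0]*q[:,0]/-q[:,2]+K[0,2]).astype(np.float32);v=(K[1,1]*q[:,1]/q[:,2]+K[1,2]).astype(np.float32)
    return cv2.remap(g,u[:,None],v[:,None],1)[:,0].astype(int)
uu,vv=np.meshgrid(np.arange(560),np.arange(420));P=at_depth(K,T,m,np.c_[uu.ravel(),vv.ravel()],d.ravel())
dist=np.hypot(P[:,0]-.664,P[:,1]+.0365);q=P[(abs(P[:,2]-.057)<.002)&(dist<.03)]
(cx,cy),r=cv2.minEnclosingCircle((q[:,:2]*1000).astype(np.float32));print("collar",cx,cy,r);c=(cx/1000,cy/1000)
q=P[(abs(P[:,2]-.088)<.004)&(dist<.13)&(dist>.05)];print("block",cv2.minAreaRect((q[:,:2]*1000).astype(np.float32)),len(q))
S=slice(60,105)
for r,z in((.0175,.066),(.0185,.066),(.0215,.0555),(.023,.0555)):print(r,dict(zip(range(180,315,3),ring(r,z,c)[S].tolist())))
E
```

```text
25.05 [ 0.5743 -0.1078  0.3449] [-1.7998e+02 -3.0000e-02  3.8480e+01] [ 0.38 -1.15 -0.63] torque [ 0.017 -0.007  0.031] 1.0013076142441832 -48.3
collar 664.022705078125 -36.379066467285156 24.94725227355957
block ((578.701171875, -15.515020370483398), (23.984960556030273, 30.08719253540039), 75.9013442993164) 1749
0.0175 {180: 33, 183: 30, 186: 32, 189: 34, 192: 33, 195: 27, 198: 15, 201: 14, 204: 10, 207: 12, 210: 16, 213: 14, 216: 20, 219: 11, 222: 10, 225: 13, 228: 12, 231: 15, 234: 20, 237: 16, 240: 18, 243: 18, 246: 17, 249: 20, 252: 20, 255: 26, 258: 30, 261: 34, 264: 29, 267: 28, 270: 33, 273: 32, 276: 31, 279: 29, 282: 28, 285: 31, 288: 30, 291: 30, 294: 31, 297: 31, 300: 29, 303: 35, 306: 36, 309: 33, 312: 34}
0.0185 {180: 27, 183: 25, 186: 28, 189: 27, 192: 27, 195: 25, 198: 13, 201: 16, 204: 17, 207: 19, 210: 16, 213: 23, 216: 23, 219: 23, 222: 18, 225: 17, 228: 19, 231: 19, 234: 16, 237: 19, 240: 16, 243: 25, 246: 19, 249: 26, 252: 29, 255: 37, 258: 26, 261: 24, 264: 31, 267: 34, 270: 44, 273: 43, 276: 46, 279: 49, 282: 50, 285: 40, 288: 39, 291: 43, 294: 62, 297: 67, 300
[... 226 characters left out ...]
7, 237: 28, 240: 54, 243: 64, 246: 68, 249: 82, 252: 87, 255: 102, 258: 113, 261: 115, 264: 117, 267: 121, 270: 122, 273: 124, 276: 123, 279: 117, 282: 114, 285: 114, 288: 119, 291: 120, 294: 120, 297: 119, 300: 120, 303: 121, 306: 120, 309: 122, 312: 121}
0.023 {180: 126, 183: 124, 186: 123, 189: 122, 192: 124, 195: 125, 198: 125, 201: 124, 204: 118, 207: 104, 210: 92, 213: 68, 216: 64, 219: 65, 222: 64, 225: 62, 228: 63, 231: 45, 234: 16, 237: 29, 240: 61, 243: 66, 246: 73, 249: 114, 252: 119, 255: 116, 258: 115, 261: 116, 264: 119, 267: 123, 270: 124, 273: 124, 276: 118, 279: 118, 282: 117, 285: 120, 288: 119, 291: 119, 294: 119, 297: 118, 300: 120, 303: 122, 306: 121, 309: 122, 312: 120}
```

The tick is at 235° and the bar's mark end at 218°, so the slip is about 0.29 rad: one click. The holder block is 87.8 mm from the axis, so it is home. Handing in.

```bash
python3 -c "
from workcell import env
print(env.close_job())"
```

```text
the job is handed in; nothing more can be done
None
```

I handed the job in at about 25 s with the holder home on the back stop, clamped after one click (knob about 0.29 rad past the collar), and the gripper clear of everything; the foot's clamping force was not measured directly, and no verdict came back.

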